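Close up the junction enclosure

TASK

Close up the grey junction enclosure: with the fingertips, first fold the upright orange touch guard all the way down flat over the circuit board while the cover is still standing open, then swing the grey cover fully shut over it. Push gently and only on the outer faces of the guard and cover - do not grip them or touch the black sheets on their inner faces - leave the loose things on the bench where they are, and finish with the hand clear.

Things in the scene. Friction and masses are not known exactly. Their poses are not given: they have to be found in the camera images.
- enclosure: grey metal junction enclosure fixed to the bench, green circuit board inside. 180 mm along its x, 190 mm along its y, rim 75 mm up, walls 6 mm, open top. Origin: centre of its underside; z up, yaw varies. Two cable glands stick out 24 mm from its -x wall. Guard hinged along its -y wall, cover along its +y wall, both hinge lines along its x. A standing guard blocks the cover
- guard (a joint): angle of the orange touch guard in rad: 0 = folded down flat over the board (its stop), about 1.57 = upright, 1.75 = farthest back. Starts 1.4 to 1.7. The hinge is stiff (0.09 N m): the guard stays where it is left and must be pushed all the way, about 1 N at its edge
- guard_hinge (a point): middle of the guard's hinge line, 58 mm above the bench, 83 mm from the enclosure's centre towards its -y. The guard is a plate 140 mm along the hinge and 105 mm from hinge to free edge. The point turns with the guard: its x lies along the hinge, its y points from the hinge to the free edge, its z out of the outer face
- guard_edge (a point): middle of the guard's free edge, on its outer face (105 mm from the hinge along the point's y, 4 mm out along its z). The outer face looks to the enclosure's -y when upright and up when folded; its top is then 62 mm above the bench, 13 mm below the rim
- guard_liner: black insulating sheet on the guard's inner face (the face that ends up over the board), 3 mm thick, 10 mm in from the edges; the fingers should stay off it. Origin at the guard's hinge
- cover (a joint): angle of the grey metal cover in rad: 0 = shut on the rim (its stop), 1.57 = upright, 2.05 = farthest open. Starts 1.6 to 1.95. The hinge is stiff (0.45 N m): the cover stays where it is left and must be pushed all the way, about 2 to 5 N near its edge
- cover_hinge (a point): middle of the cover's hinge line, 77.5 mm above the bench, 95 mm from the enclosure's centre towards its +y. The cover is a plate 180 mm along the hinge and 190 mm from hinge to free edge, 0.3 kg. The point turns with the cover: its x lies along the hinge, its y points from the free edge to the hinge (-y towards the free edge), its z out of the outer face
- cover_edge (a point): middle of the cover's free edge, on its outer face (190 mm from the hinge along the point's -y, 6 mm out along its z). The outer face looks to the enclosure's +y when upright and up when shut, 83.5 mm above the bench; four screw heads at its corners and a label plate stand up to 3 mm out, seen only
- cover_liner: black rubber seal sheet on the cover's inner face, 5 mm thick, 14 mm in from the edges; the fingers should stay off it. Origin at the cover's hinge
- screwdriver: hand screwdriver lying loose near the enclosure, 180 mm long; not part of the job. Origin: centre of its underside as it lies (its length along its x)
- meter: yellow handheld meter lying loose, 80 x 150 x 44 mm high; not part of the job. Origin: centre of its underside as it lies
- gland: loose brass cable gland standing on the bench, 28 mm across, 34 mm tall; not part of the job. Origin: centre of its underside as it lies
- bottle: white spray-cleaner bottle with blue cap, standing, 52 mm across, 160 mm tall; not part of the job. Origin: centre of its underside as it lies
- screw_tray: small blue open tray, 70 x 90 x 25 mm high, loose; not part of the job. Origin: centre of its underside as it lies
- probe: steel sensor probe lying loose, 120 mm long, 22 mm thick; not part of the job. Origin: centre of its underside as it lies (its length along its x)

How it is judged:
By the outcome, as a careful person would: the job done as asked, in the order asked, and still so for the second after the job is handed in, with the robot touching nothing.
It also fails if it takes over 64 s, if anything falls off the work surface, if the arm or the gripper's body presses on something with over 40 N, if the wrist force passes 120 N, or if a joint passes its speed limit or range.

ROBOT

A 6-joint arm with a two-finger parallel gripper is mounted at the origin on the work surface. World frame = base frame: x ahead of the robot, y to its left, z up, the work surface at z = 0. Lengths are in m, angles in degrees, forces in N, time in s.
With the tool pointing down it reaches from about 0.3 to 0.75 m from the base axis. Payload 8.5 kg.
Tool frame: the origin (TCP) lies at the very end of the fingers, on their centre line; the grasp point (between the pads) lies 19 mm behind it (env.tcp_to_grasp is the distance from the TCP to the grasp point, in m); z points along the fingers, y is the line along which they close (so a half turn about z gives the same grasp; the last joint's range is limited). The gripper opens to 85 mm and grips with 20 to 120 N. Pads are 22 mm wide; open, the fingers measure 114 mm over their backs; the gripper's body (76 mm by 85 mm) begins 54 mm behind the grasp point. The pads swing forward as they close: fully open they stand 13 mm farther back than shut.
Start: joints at [56.018, 21.807, 74.336, -0, 83.858, -12.336], TCP at [0.203, 0.511, 0.231] pointing down, gripper open.
Joint ranges: [-178.18, 178.18], [-50.72, 133.34], [12.68, 142.11], [-81.47, 261.47], [9.98, 163.14], [-165.26, 165.26]. Speed limits (degrees/s): [136.94, 136.94, 180, 180, 180, 180].

INTERFACE

Orientations are given as a 3x3 rotation matrix whose columns are the frame's x, y, z axes.
In Python, from rig import status, get_image, env gives the robot as it stands.
- The arm moves only by the shell command python3 -m handwheel 'ROWS' [FORCE]. ROWS is text: rows parted by semicolons, each of 7 numbers parted by spaces: the shift along the world's x, y, z in cm, then the turn, a rotation vector about the world's x, y, z in degrees, then the opening, from 0 (shut) to 1 (fully open). In form: dx dy dz wx wy wz gripper; .... A call has 1 to 8 rows; each row is the pose to reach, as a shift and turn from the pose commanded when the call began; what a row does not reach only later rows make up. A row lasts 1/12 s, in which the tool goes at most 41.7 mm and 7.16 degrees, less where a joint would pass 70% of its speed; a pose out of reach is approached as far as the arm can. A call with a gripper value outside its range is refused whole. The fingers move at their own pace and stop on an object; FORCE is the grip in N (left out, the last holds). Time passes only in rows, so rows that repeat a pose let the fingers close. It gives the time, the measured TCP pose, the force, the opening and the grip force at its end, in the units of the state.
- status.observe(): the state, without advancing time (a new reading comes with each control period).
- get_image(name): name is "scene" or "top" or "wrist"; returns a dict with "color" (400x640x3 uint8, red, green, blue), "vertical_fov" (degrees; the focal length in pixels is half the picture's height over the tangent of half this angle, whatever the lens; pixels are square), "cx", "cy" (the principal point, pixels), "k1" (the pictures are not rectified: a ray, as slopes to the right and down, at radius r is drawn at 1 + k1 r^2 times it, then the intrinsics apply), "xyz" and "orientation" of the camera in the world. Camera axes: x right, y down, z forward; pixel columns grow to the right and rows downward; lengths in m; the calibration is good to about 2 mm. A picture is of the moment at which its call begins. There is no depth.
- env.close_job(): hands the job in; it is judged then, once.
The state is a dict: "time_s": time; "q": joint angles; "qvel": joint speeds; "joint_efforts": joint torques, N m; "position": TCP position; "tool_rot": TCP orientation; "ft_force": force on the tool from outside, world axes, zero at the start; "wrist_torque": the same for the moment, N m; "grip_width": finger opening in m; "gripper_force": force on a finger pad.
Only numpy, scipy, OpenCV 4.12 (cv2) and the standard library are available. Lean on these libraries where they do the work, as an engineer would, in place of code of your own. Each camera call takes 0.05 s, during which the arm holds its last target. There are 200 camera calls.

## Working session

There is one attempt and no reset: what is moved stays moved. The work goes in short steps, Python scripts to look and compute and a shell command to move; the robot and the scene stay as the last step left them, time stands still between calls to the robot, and variables do not carry over. Pictures are saved under pics/ and viewed, at most 10 in all, crops included, and the job is handed in when it is done.

```bash
mkdir -p pics; ls; python3 - <<'E'
from rig import status,get_image,env
import cv2
for n in ("scene","top"):
    im=get_image(n); cv2.imwrite(f"pics/{n}0.png",im["color"][:,:,::-1])
    print(n,im["vertical_fov"],im["cx"],im["cy"],im["k1"],im["xyz"],im["orientation"])
print(status.observe())
E
```

```text
pics
scene 52.3324517522539 317.65361536350287 198.48161824871167 -0.036667636009683896 [1.17155212 0.2627795  0.78597189] [[-0.35510763  0.68810962 -0.63277463]
 [ 0.93461921  0.27554807 -0.22485595]
 [ 0.01963429 -0.67125138 -0.74096969]]
top 53.59556810614568 318.1992669507523 204.49233270229746 -0.023023615997203466 [0.51934599 0.06862242 0.80636401] [[ 0.00603755 -0.99726106  0.07371521]
 [-0.99997372 -0.00631695 -0.00355779]
 [ 0.0040137  -0.0736918  -0.99727299]]
{'time_s': 0.1, 'q': array([ 5.60176822e+01,  2.18355162e+01,  7.43794219e+01, -3.78157710e-04,
        8.38569970e+01, -1.23340027e+01]), 'qvel': array([-0.00580645,  0.04026098, -0.15658933,  0.04427655,  0.02062968,
       -0.02699049]), 'joint_efforts': array([ 3.90791785e-03, -4.49218941e+01, -2.31653613e+01, -1.50811120e-04,
        3.67958783e-03, -3.66203187e-05]), 'position': array([0.20273801, 0.51098909, 0.23079446]), 'tool_rot': array([[-9.29465903e-01,  3.68907374e-01, -6.96305500e-04],
       [ 3.68907938e-01,  9.29465353e-01, -1.04474338e-03],
       [ 2.61778300e-04, -1.22792598e-03, -9.99999212e-01]]), 'ft_force': array([-0.69411851, -0.4907356 , -0.27812031]), 'wrist_torque': array([-0.02078343, -0.03828612, -0.03247943]), 'gripper_force': 0.0, 'grip_width': 0.08593774933366963}
```

View pics/scene0.png

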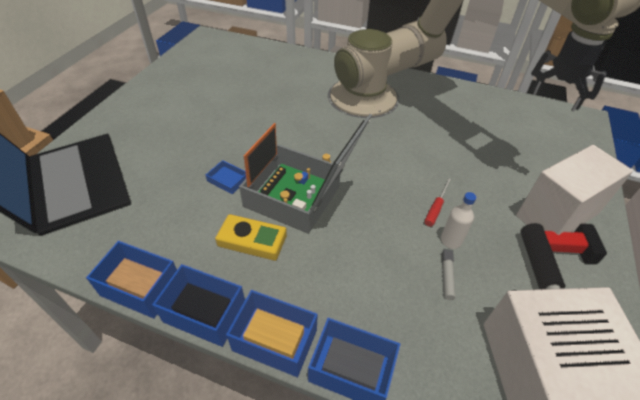

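View pics/top0.png

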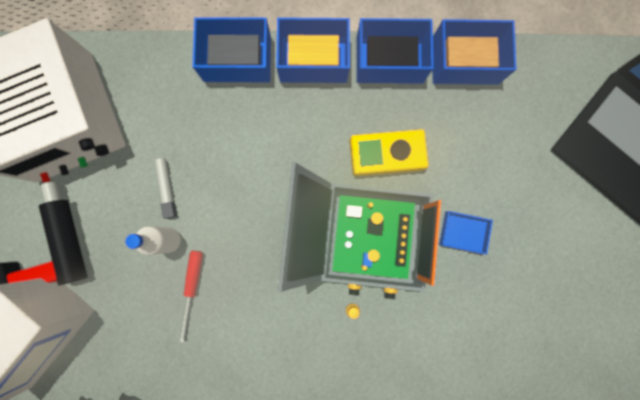

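The top view shows the enclosure at about (380,237), yaw near 0, with the cover open on the left (world +y), the guard on the right (-y), the tray just right of the guard at (467,233), and the meter at (390,152). I'll enlarge it to measure.

```bash
cat > h.py <<'E'
import numpy as np, cv2
def cam(im):
    f=200/np.tan(np.radians(im["vertical_fov"]/2))
    return f,np.array([[f,0,im["cx"]],[0,f,im["cy"]],[0,0,1]]),np.array([im["k1"],0,0,0,0.]),np.array(im["xyz"]),np.array(im["orientation"])
def atz(im,uv,z):
    f,K,d,p,R=cam(im)
    n=cv2.undistortPoints(np.array(uv,float).reshape(-1,1,2),K,d)[:,0]
    r=np.c_[n,np.ones(len(n))]@R.T
    return p+r*((z-p[2])/r[:,2])[:,None]
def proj(im,X):
    f,K,d,p,R=cam(im)
    X=np.asarray(X,float).reshape(-1,3)
    return cv2.projectPoints((X-p)@R,np.zeros(3),np.zeros(3),K,d)[0][:,0]
E
python3 - <<'E'
import cv2
c=cv2.imread("pics/top0.png")[155:305,275:475]
cv2.imwrite("pics/c1.png",cv2.resize(c,None,fx=4,fy=4,interpolation=cv2.INTER_CUBIC))
c=cv2.imread("pics/scene0.png")[105:255,190:390]
cv2.imwrite("pics/c2.png",cv2.resize(c,None,fx=4,fy=4,interpolation=cv2.INTER_CUBIC))
E
```

```text
(no output)
```

View pics/c1.png

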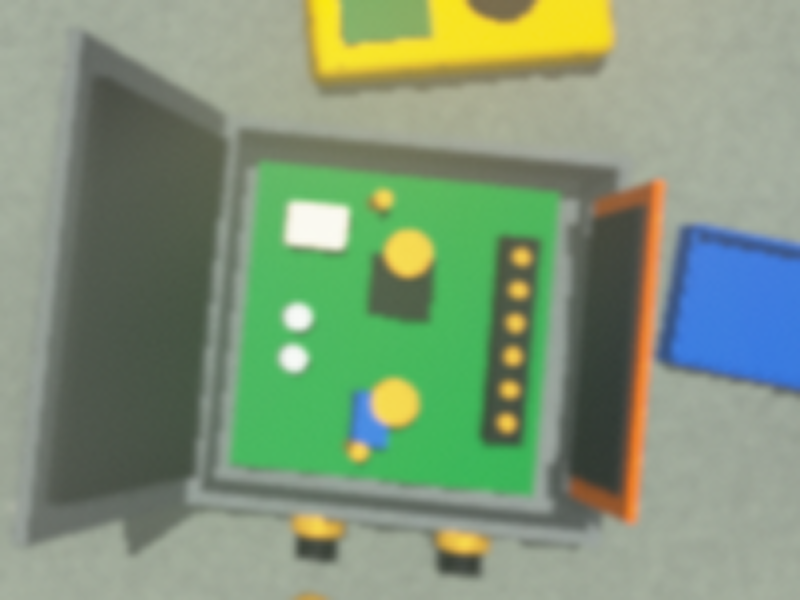

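View pics/c2.png

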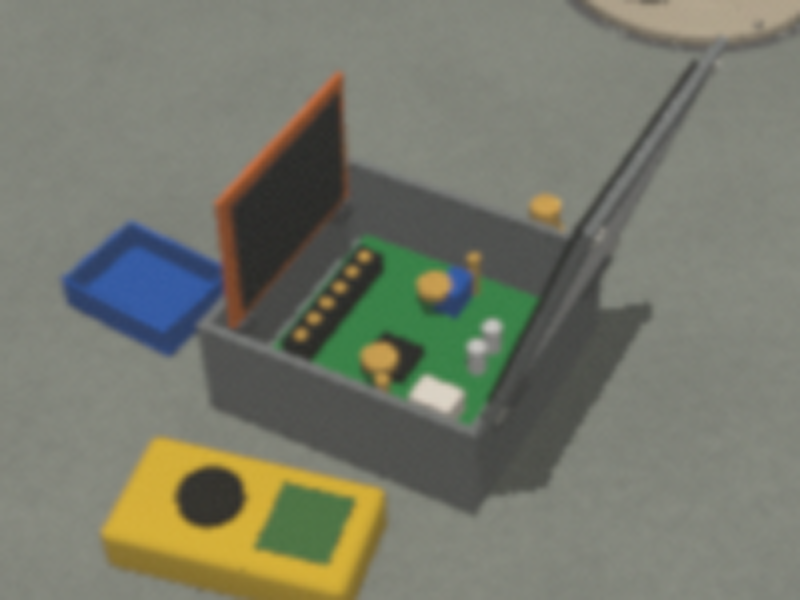

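```bash
cat > fit.py <<'E'
import numpy as np
from rig import get_image
from h import *
from scipy.optimize import least_squares
T=get_image("top");S=get_image("scene")
t=lambda x,y:(x/4+275,y/4+155); s=lambda x,y:(x/4+190,y/4+105)
def G(a,x,y,z): return [x,-.083+y*np.cos(a)-z*np.sin(a),.058+y*np.sin(a)+z*np.cos(a)]
def C(a,x,y,z): return [x,.095+y*np.cos(a)+z*np.sin(a),.0775-y*np.sin(a)+z*np.cos(a)]
def pts(g,c):
    return [(T,[.09,-.095,.075],t(632,157)),(T,[-.09,-.095,.075],t(602,543)),(T,[-.09,.095,.075],t(188,500)),(T,[.09,.095,.075],t(230,125)),
    (T,G(g,.07,.105,.004),t(664,182)),(T,G(g,-.07,.105,.004),t(634,520)),(T,C(c,.09,-.19,.006),t(78,30)),(T,C(c,-.09,-.19,.006),t(20,545)),
    (S,[.09,-.095,.075],s(203,328)),(S,[.09,.095,.075],s(480,432)),(S,[.09,-.095,0],s(213,405)),(S,[.09,.095,0],s(477,512)),
    (S,G(g,.07,.105,.004),s(217,203)),(S,G(g,-.07,.105,.004),s(342,73)),(S,C(c,-.09,-.19,.003),s(718,45))]
def res(p):
    x,y,w,g,c=p
    r=[]
    for im,X,uv in pts(g,c):
        X=np.array([x+np.cos(w)*X[0]-np.sin(w)*X[1],y+np.sin(w)*X[0]+np.cos(w)*X[1],X[2]])
        r.append(proj(im,X)[0]-uv)
    return np.ravel(r)
if __name__=="__main__":
    q=least_squares(res,[.5,-.03,-.08,1.5,1.8],loss="soft_l1")
    print(q.x.round(4)); print(q.fun.reshape(-1,2).round(1))
    x,y,w,g,c=q.x
    for n,X in (("gedge",G(g,0,.105,.004)),("cedge",C(c,0,-.19,.006))):
        print(n,x+np.cos(w)*X[0]-np.sin(w)*X[1],y+np.sin(w)*X[0]+np.cos(w)*X[1],X[2])
    print("bottle cap/tray/meter",atz(T,[(133,241)],.16),atz(T,[(445,213),(491,216),(487,254),(441,249)],.025),atz(T,[(353,138),(425,131),(427,168),(355,175)],.044),atz(T,[(353,312)],.034))
E
python3 fit.py
```

```text
[ 0.5146 -0.0437 -0.0957  1.5298  1.8555]
[[-0.4 -0.7]
 [-0.9  0.2]
 [-0.7  0.5]
 [-1.4 -3.1]
 [-1.2 -1. ]
 [-0.6  0.6]
 [-0.7 -0.2]
 [-0.1  0.6]
 [-2.5 -1.9]
 [-1.9 -0.4]
 [-1.3 -0.7]
 [-1.2 -0.4]
 [-1.3 -1.3]
 [-1.4 -2.1]
 [-0.6 -5.1]]
gedge 0.5067137584638045 -0.12596402304586804 0.16307570439478422
cedge 0.529331448990703 0.10976511239713602 0.25816703275544894
bottle cap/tray/meter [[0.5054948  0.36806022 0.16      ]] [[ 0.56177965 -0.18568669  0.025     ]
 [ 0.55635191 -0.27760853  0.025     ]
 [ 0.48127375 -0.26777745  0.025     ]
 [ 0.49072806 -0.17657862  0.025     ]] [[ 0.70661796 -0.00141952  0.044     ]
 [ 0.72179435 -0.14303253  0.044     ]
 [ 0.64838621 -0.14580237  0.044     ]
 [ 0.63359791 -0.00523952  0.044     ]] [[ 0.36971019 -0.00225725  0.034     ]]
```

```bash
python3 -m handwheel '0 0 4 0 0 -7 0; 0 -4 8 0 0 -14 0; 2 -8 10 0 0 -21 0; 4 -11 11 0 0 -28 0; 6 -14 12 0 0 -35 0; 8 -17 12 0 0 -42 0; 10 -20 12 0 0 -49 0; 12 -23 12 0 0 -56 0' && python3 -m handwheel '2 -3 0 0 0 -7 0; 4 -6 0 0 0 -14 0; 6 -9 0 0 0 -18 0; 7 -13 0 0 0 -18 0; 8 -16.5 0 0 0 -18 0; 9 -20 0 0 0 -18 0; 11 -23.5 0 0 0 -18 0; 12 -27 0 0 0 -18 0' && python3 -m handwheel '2 -4 0 0 0 0 0; 3 -7 0 0 0 0 0; 4 -11 0 0 0 0 0; 5 -15 0 0 0 0 0; 5.8 -18.5 0 0 0 0 0; 5.8 -19.4 -2 0 0 0 0; 5.8 -19.4 -6 0 0 0 0; 5.8 -19.4 -6 0 0 0 0'
```

```text
time_s: 0.87
position: [0.3236, 0.2792, 0.3517]
tool_rot: [[-0.208, 0.978, 0.001], [0.978, 0.208, 0.0], [0.0, 0.001, -1.0]]
ft_force: [0.5, 0.9, 0.6]
grip_width: 0.0003
gripper_force: 0.0
time_s: 1.53
position: [0.4437, 0.0091, 0.3512]
tool_rot: [[0.099, 0.995, 0.0], [0.995, -0.099, 0.0], [0.0, 0.0, -1.0]]
ft_force: [1.0, -0.1, 0.4]
grip_width: 0.0003
gripper_force: 0.0
time_s: 2.2
position: [0.4979, -0.1819, 0.2837]
tool_rot: [[0.1, 0.995, -0.013], [0.995, -0.1, 0.008], [0.007, -0.014, -1.0]]
ft_force: [0.6, 0.4, -0.5]
grip_width: 0.0001
gripper_force: 0.0
```

```bash
python3 -m handwheel '0 0 -4 0 0 0 0; 0 0 -8 0 0 0 0; 0 0 -12 0 0 0 0; 0 0 -15 0 0 0 0; 0 0 -15 0 0 0 0; 0 0 -15 0 0 0 0' && python3 - <<'E'
from rig import get_image
import cv2
from numpy import hstack
a=get_image("scene")["color"][85:235,170:370,::-1]; b=get_image("top")["color"][155:305,325:525,::-1]
cv2.imwrite("pics/p5.png",cv2.resize(hstack([a,b]),None,fx=2,fy=2,interpolation=cv2.INTER_CUBIC))
E
```

```text
time_s: 2.7
position: [0.5015, -0.1828, 0.1425]
tool_rot: [[0.098, 0.995, -0.0], [0.995, -0.098, 0.0], [0.0, -0.0, -1.0]]
ft_force: [0.3, 0.4, 2.0]
grip_width: 0.0001
gripper_force: 0.0
```

View pics/p5.png

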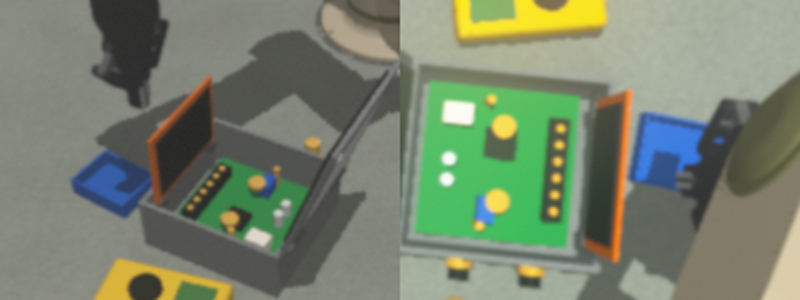

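The hand stands behind the guard, with its fingertip near mid-width above the tray. Now I'll push it over along the arc.

```bash
python3 -m handwheel '0.15 1.5 -0.1 0 0 0 0; 0.3 3 -0.2 0 0 0 0; 0.43 4.5 -0.3 0 0 0 0; 0.53 5.5 -0.4 0 0 0 0; 0.6 6.3 -0.5 0 0 0 0; 0.67 7.1 -0.7 0 0 0 0; 0.75 7.8 -1.0 0 0 0 0; 0.8 8.5 -1.4 0 0 0 0' && python3 -m handwheel '0.08 0.7 -0.4 0 0 0 0; 0.13 1.3 -0.9 0 0 0 0; 0.18 1.9 -1.5 0 0 0 0; 0.23 2.4 -2.0 0 0 0 0; 0.27 2.8 -2.6 0 0 0 0; 0.3 3.2 -3.3 0 0 0 0; 0.33 3.5 -4.0 0 0 0 0; 0.33 3.5 -4.0 0 0 0 0'; python3 - <<'E'
from rig import get_image
import cv2
from numpy import hstack
a=get_image("scene")["color"][85:235,170:370,::-1]; b=get_image("top")["color"][155:305,325:525,::-1]
cv2.imwrite("pics/p6.png",cv2.resize(hstack([a,b]),None,fx=2,fy=2,interpolation=cv2.INTER_CUBIC))
E
```

```text
time_s: 3.47
position: [0.5093, -0.0975, 0.1276]
tool_rot: [[0.099, 0.995, 0.001], [0.995, -0.099, -0.001], [-0.0, 0.001, -1.0]]
ft_force: [0.7, -1.1, 1.9]
grip_width: -0.0
gripper_force: 0.8
time_s: 4.13
position: [0.5114, -0.062, 0.0857]
tool_rot: [[0.098, 0.995, -0.003], [0.995, -0.098, 0.001], [0.001, -0.003, -1.0]]
ft_force: [-0.1, 0.5, -0.4]
grip_width: 0.0
gripper_force: 0.0
```

View pics/p6.png

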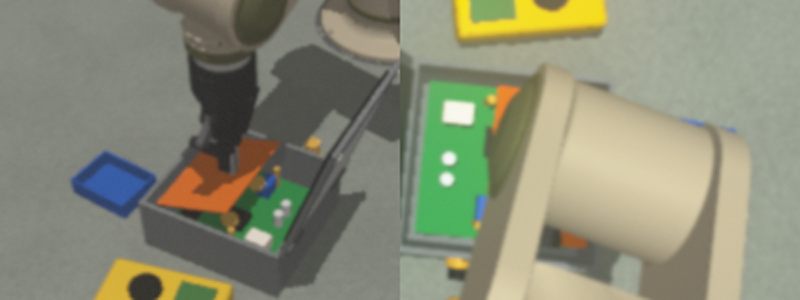

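The guard is about 0.35 rad from flat, with the fingertip on its outer face. I'll press on down in steps.

```bash
python3 -m handwheel '0.02 0.2 -0.6 0 0 0 0; 0.03 0.3 -1.2 0 0 0 0; 0.04 0.4 -1.7 0 0 0 0; 0.04 0.4 -2.2 0 0 0 0; 0.04 0.4 -2.4 0 0 0 0; 0.04 0.4 -2.4 0 0 0 0' && python3 -m handwheel '0 0 -0.1 0 0 0 0; 0 0 -0.2 0 0 0 0; 0 0 -0.2 0 0 0 0' && python3 -m handwheel '0 0 -0.1 0 0 0 0; 0 0 -0.2 0 0 0 0; 0 0 -0.2 0 0 0 0'
```

```text
time_s: 4.73
position: [0.5122, -0.0588, 0.0626]
tool_rot: [[0.098, 0.995, -0.001], [0.995, -0.098, 0.0], [0.0, -0.001, -1.0]]
ft_force: [0.2, -0.3, -0.0]
grip_width: -0.0002
gripper_force: 0.0
time_s: 4.98
position: [0.5126, -0.0589, 0.062]
tool_rot: [[0.098, 0.995, 0.0], [0.995, -0.098, -0.0], [-0.0, 0.0, -1.0]]
ft_force: [-2.9, 0.5, 6.9]
grip_width: 0.0001
gripper_force: 3.0
time_s: 5.23
position: [0.5127, -0.0589, 0.0617]
tool_rot: [[0.098, 0.995, 0.002], [0.995, -0.098, -0.001], [-0.001, 0.002, -1.0]]
ft_force: [-6.6, 3.0, 23.4]
grip_width: 0.0001
gripper_force: 12.2
```

The guard is on its stop, with 23 N at z = 62 mm. Next I'll lift off and cross over to the outer side of the cover.

```bash
python3 -m handwheel '0 0 2 0 0 0 0; 0 0 6 0 0 0 0; 0 0 10 0 0 0 0; 0 0 14 0 0 0 0; 0 0 18 0 0 0 0; 0 0 22 0 0 0 0; 0 0 26 0 0 0 0; 0 0 29 0 0 0 0' && python3 -m handwheel '0 2 0 0 0 0 0; 0.4 6 0 0 0 0 0; 0.8 10 0 0 0 0 0; 1.2 14 0 0 0 0 0; 1.6 18 0 0 0 0 0; 2.2 22.4 0 0 0 0 0; 2.2 22.4 0 0 0 0 0; 2.2 22.4 0 0 0 0 0' && python3 -m handwheel '0 0 -4 0 0 0 0; 0 0 -8 0 0 0 0; 0 0 -11.5 0 0 0 0; 0 0 -11.5 0 0 0 0; 0 0 -11.5 0 0 0 0' &&  python3 - <<'E'
from rig import get_image
import cv2
from numpy import hstack
a=get_image("scene")["color"][65:265,190:440,::-1]; b=get_image("top")["color"][135:335,235:485,::-1]
cv2.imwrite("pics/p7.png",cv2.resize(hstack([a,b]),(800,320),interpolation=cv2.INTER_CUBIC))
E
```

```text
time_s: 5.9
position: [0.5123, -0.0587, 0.3531]
tool_rot: [[0.098, 0.995, 0.004], [0.995, -0.098, -0.001], [-0.001, 0.004, -1.0]]
ft_force: [0.5, 0.4, -0.0]
grip_width: -0.0001
gripper_force: 0.0
time_s: 6.57
position: [0.5343, 0.1671, 0.3489]
tool_rot: [[0.095, 0.995, -0.001], [0.995, -0.095, -0.0], [-0.0, -0.001, -1.0]]
ft_force: [-0.1, -1.2, -1.2]
grip_width: -0.0002
gripper_force: 0.0
time_s: 6.98
position: [0.5345, 0.164, 0.2344]
tool_rot: [[0.1, 0.995, -0.002], [0.995, -0.1, -0.0], [-0.001, -0.002, -1.0]]
ft_force: [0.5, -0.7, 1.3]
grip_width: -0.0001
gripper_force: 0.0
```

View pics/p7.png

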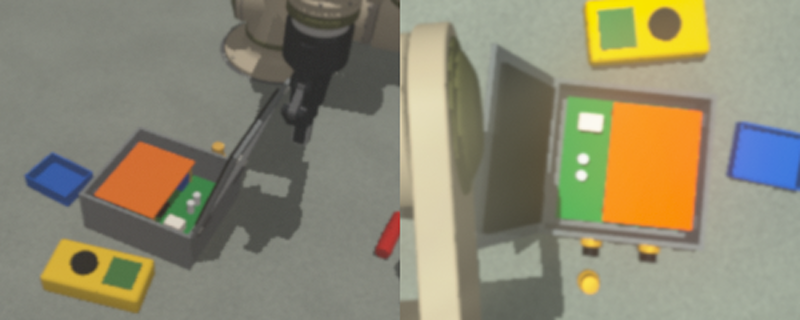

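The guard lies flat and the finger stands outside the cover, so I'll start swinging the cover.

```bash
python3 -m handwheel '-0.2 -2 -0.2 0 0 0 0; -0.35 -3.5 -0.3 0 0 0 0; -0.45 -4.7 -0.4 0 0 0 0; -0.55 -5.8 -0.5 0 0 0 0; -0.65 -6.8 -0.6 0 0 0 0; -0.75 -7.8 -0.6 0 0 0 0; -0.85 -8.8 -0.6 0 0 0 0; -0.95 -9.8 -0.7 0 0 0 0' && python3 -m handwheel '-0.1 -1 0 0 0 0 0; -0.2 -2 -0.1 0 0 0 0; -0.3 -3 -0.2 0 0 0 0; -0.4 -4 -0.4 0 0 0 0; -0.5 -5 -0.7 0 0 0 0; -0.6 -6 -1.0 0 0 0 0; -0.7 -7 -1.5 0 0 0 0; -0.78 -8.1 -2.0 0 0 0 0'
```

```text
time_s: 7.75
position: [0.5253, 0.0664, 0.2285]
tool_rot: [[0.098, 0.995, 0.002], [0.995, -0.098, 0.0], [0.0, 0.002, -1.0]]
ft_force: [-3.0, 4.1, 14.2]
grip_width: 0.0003
gripper_force: 4.3
time_s: 8.42
position: [0.5168, -0.0147, 0.2066]
tool_rot: [[0.098, 0.995, -0.001], [0.995, -0.098, 0.0], [0.0, -0.001, -1.0]]
ft_force: [0.9, 3.4, -0.7]
grip_width: -0.0001
gripper_force: 1.1
```

```bash
python3 -m handwheel '-0.08 -0.9 -0.6 0 0 0 0; -0.16 -1.7 -1.2 0 0 0 0; -0.23 -2.4 -1.8 0 0 0 0; -0.29 -3.1 -2.4 0 0 0 0; -0.36 -3.8 -3.1 0 0 0 0; -0.42 -4.4 -3.8 0 0 0 0; -0.47 -4.9 -4.5 0 0 0 0; -0.52 -5.4 -5.3 0 0 0 0' && python3 -m handwheel '-0.04 -0.4 -0.7 0 0 0 0; -0.08 -0.8 -1.5 0 0 0 0; -0.1 -1.1 -2.3 0 0 0 0; -0.12 -1.3 -2.8 0 0 0 0; -0.12 -1.3 -2.8 0 0 0 0' && python3 - <<'E'
from rig import get_image
import cv2
from numpy import hstack
a=get_image("scene")["color"][65:265,190:440,::-1]; b=get_image("top")["color"][135:335,235:485,::-1]
cv2.imwrite("pics/p8.png",cv2.resize(hstack([a,b]),(800,320),interpolation=cv2.INTER_CUBIC))
E
```

```text
time_s: 9.08
position: [0.512, -0.0683, 0.1536]
tool_rot: [[0.098, 0.995, -0.0], [0.995, -0.098, -0.0], [-0.0, -0.0, -1.0]]
ft_force: [-1.0, 1.4, 1.4]
grip_width: -0.0
gripper_force: 0.9
time_s: 9.5
position: [0.5106, -0.0812, 0.1252]
tool_rot: [[0.099, 0.995, -0.001], [0.995, -0.099, 0.0], [0.0, -0.001, -1.0]]
ft_force: [-0.2, -0.1, -0.4]
grip_width: -0.0
gripper_force: 0.0
```

View pics/p8.png

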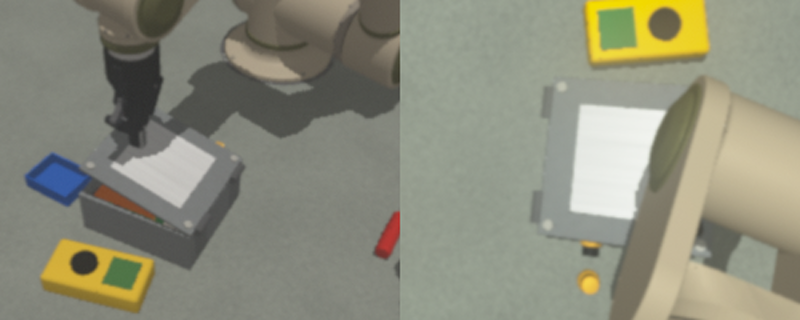

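The cover is about 0.3 rad from shut and the fingertip is on its outer face. I'll press it closed.

```bash
python3 -m handwheel '-0.03 -0.3 -0.8 0 0 0 0; -0.05 -0.5 -1.6 0 0 0 0; -0.07 -0.7 -2.4 0 0 0 0; -0.08 -0.8 -3.1 0 0 0 0; -0.08 -0.8 -3.7 0 0 0 0; -0.08 -0.8 -4.1 0 0 0 0; -0.08 -0.8 -4.1 0 0 0 0' && python3 -m handwheel '0 0 -0.1 0 0 0 0; 0 0 -0.2 0 0 0 0; 0 0 -0.2 0 0 0 0' && python3 -m handwheel '0 0 -0.1 0 0 0 0; 0 0 -0.2 0 0 0 0; 0 0 -0.2 0 0 0 0'
```

```text
time_s: 10.18
position: [0.5095, -0.0887, 0.0843]
tool_rot: [[0.098, 0.995, -0.002], [0.995, -0.098, 0.001], [0.001, -0.002, -1.0]]
ft_force: [0.6, -0.0, 0.1]
grip_width: 0.0001
gripper_force: 0.0
time_s: 10.43
position: [0.51, -0.0887, 0.0836]
tool_rot: [[0.098, 0.995, 0.0], [0.995, -0.098, -0.0], [-0.0, 0.0, -1.0]]
ft_force: [0.1, -0.1, 0.2]
grip_width: -0.0006
gripper_force: 0.1
time_s: 10.68
position: [0.5102, -0.0887, 0.0833]
tool_rot: [[0.098, 0.995, 0.002], [0.995, -0.098, -0.001], [-0.001, 0.002, -1.0]]
ft_force: [-6.1, 1.3, 21.0]
grip_width: 0.0002
gripper_force: 10.2
```

On its stop (21 N at z = 83.3 mm). I'll lift clear and check.

```bash
python3 -m handwheel '0 0 2 0 0 0 0; 0 0 6 0 0 0 0; 0 0 10 0 0 0 0; 0 0 14 0 0 0 0; 0 0 18 0 0 0 0; 0 0 22 0 0 0 0; 0 0 22 0 0 0 0' && python3 -m handwheel '0 4 0 0 0 0 0; 0 8 0 0 0 0 0; 0 12 0 0 0 0 0; 0 16 0 0 0 0 0; 0 20 0 0 0 0 0; 0 24 0 0 0 0 0; 0 24 0 0 0 0 0; 0 24 0 0 0 0 0' && python3 - <<'E'
from rig import get_image
import cv2
from numpy import hstack
a=get_image("scene")["color"][65:265,190:440,::-1]; b=get_image("top")["color"][115:315,285:535,::-1]
cv2.imwrite("pics/p9.png",cv2.resize(hstack([a,b]),(800,320),interpolation=cv2.INTER_CUBIC))
E
```

```text
time_s: 11.27
position: [0.5117, -0.0893, 0.3092]
tool_rot: [[0.098, 0.995, 0.013], [0.995, -0.098, -0.005], [-0.004, 0.013, -1.0]]
ft_force: [0.2, -0.1, 0.4]
grip_width: 0.0005
gripper_force: 0.0
time_s: 11.93
position: [0.5097, 0.1529, 0.3009]
tool_rot: [[0.095, 0.996, -0.0], [0.996, -0.095, -0.0], [-0.0, -0.0, -1.0]]
ft_force: [0.4, -0.1, -1.0]
grip_width: -0.0003
gripper_force: 0.0
```

View pics/p9.png

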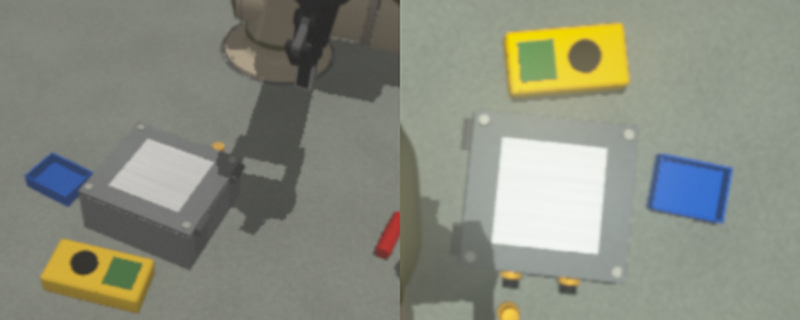

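The cover is flush with the rim, the loose items haven't moved, and the hand is clear.

```bash
python3 -c "
from rig import env
print(env.close_job())"
```

```text
the job is handed in; nothing more can be done
None
```

I folded the guard flat onto its stop, then swung the cover shut onto its stop, and handed the job in at about 12 s with the hand clear and the loose items in view (tray, meter, gland) unmoved.

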